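# Change over the bead-bar clamp jig

### The job

Change over the bead-drilling clamp: raise the small lift lever fully so that the red foot comes up, move every drilled amber bar from the jig into the fibre-lined tray, lying flat and side by side, and lay every rough green bar from the cork mat flat in a channel of the jig, one to a channel, pushed down onto the channel floor. Only when all bars are in place, lower the lever fully to bring the foot down on the bars, and after that turn the yellow lock knob clockwise until it clicks past its detent and stays locked. Leave the funnel can, frit jar, bottle base and hammer where they are.

Things in the scene. Friction and masses are not known exactly. Their poses are not given: they have to be found in the camera images.
- jig: Clamp jig, fixed: aluminium base plate 215 x 340 mm, 8 mm thick (x -75 to +140, y -170 to +170 mm). Origin on the bench under the middle of the middle channel; x points away from the robot along the channels to the blue head, y to the lever's side, z up. Three channels 64 mm apart. Blue lever block 55 x 28 mm, 96 high at x 107, y 119; blue knob block 60 x 60 mm, 60 high at x 95, y -135.
- foot_hinge (a point): Middle of the red foot's hinge axis (along the jig's y), 55 mm above the bench. The foot is a crossbar 172 mm long, 22 mm wide, on two side arms 180 mm apart, rubber pad below. Down: crossbar 70 mm from the hinge towards the robot, pad on the bars, top 56 mm high. Lever fully up: foot turned up 1.5 rad, standing within 25 mm of the hinge in x, up to 140 mm high, clear of the bars.
- channel1 (a point): Channel 1 of the jig (right, -y): centre of a seated bar (23 mm above the bench; channel floor 8 mm). x along the channel. Inside 38 mm wide between rails 5 mm thick, 124 mm long between end stops; rails and near stop rise 10 mm above the channel floor, the far stop 12 mm.
- channel2 (a point): Channel 2 of the jig (middle): centre of a seated bar (23 mm above the bench; channel floor 8 mm). x along the channel. Inside 38 mm wide between rails 5 mm thick, 124 mm long between end stops; rails and near stop rise 10 mm above the channel floor, the far stop 12 mm.
- channel3 (a point): Channel 3 of the jig (left, +y): centre of a seated bar (23 mm above the bench; channel floor 8 mm). x along the channel. Inside 38 mm wide between rails 5 mm thick, 124 mm long between end stops; rails and near stop rise 10 mm above the channel floor, the far stop 12 mm.
- lift_lever (a joint): Angle of the small lift lever on the head, rad: 0 = fully down (foot down on the bars), 1.6 = fully up (foot up). Turns about the jig's y axis through point lever_pivot; the grip then rises and swings away from the robot. Friction holds it wherever it is left; about 3 to 6 N at the grip move it.
- lever_pivot (a point): Pivot of the lift lever, 70 mm above the bench, on the left side of the head.
- lever_grip (a point): Centre of the black barrel grip at the lever's end (24 mm diameter, 34 mm long along the jig's y), 95 mm from the pivot. The lever points to the robot, 0.35 rad below level when down (grip centre 37 mm high) and 1.25 rad above level when up (160 mm high). A 10 mm steel arm joins it to the pivot. Pinch its two end faces from above.
- lock_knob (a joint): Angle of the yellow lock knob, rad, growing clockwise seen from above: 0 = open, 1.2 = locked. A spring detent holds it at 0 and at 1.2; it resists with about 0.09 N m from the start, falling off near half way (0.6), where it tips over and snaps on to 1.2 by itself. Hard stops at 0 and 1.2.
- knob_grip (a point): Centre of the lock knob's yellow grip bar (60 x 16 mm, 26 mm high, so 13 mm above and below this point; this point is 85.5 mm above the bench), on the knob's upright axis. x along the bar, turning with the knob. Under the bar is a dark disc of 27 mm radius.
- mat: Cork mat 270 x 160 x 4 mm, fixed; the rough bars start on it. Origin at the centre of its underside, x along its 270 mm.
- tray: Steel tray lined with white ceramic fibre, 270 x 170 mm outside, 20 mm high, walls 5 mm, floor 5 mm thick, fixed. Origin at the centre of its underside, x along its 270 mm.
- tray_in (a point): Centre of the tray's inner floor, 5 mm above the bench; same axes as the tray.
- rough1: Rough green cast glass bar 110 x 30 x 30 mm, square section, about 0.24 kg; origin at its centre, x along its length. Two or three of the three are present, on the cork mat, lying across it about 80 mm apart.
- rough2: Rough green cast glass bar 110 x 30 x 30 mm, square section, about 0.24 kg; origin at its centre, x along its length. Two or three of the three are present, on the cork mat, lying across it about 80 mm apart.
- rough3: Rough green cast glass bar 110 x 30 x 30 mm, square section, about 0.24 kg; origin at its centre, x along its length. Two or three of the three are present, on the cork mat, lying across it about 80 mm apart.
- drilled1: Drilled amber cast glass bar 110 x 30 x 30 mm, square section, about 0.24 kg; origin at its centre, x along its length. A row of five dark holes along it. One or two of the three are present, each in a channel of the jig under the foot.
- drilled2: Drilled amber cast glass bar 110 x 30 x 30 mm, square section, about 0.24 kg; origin at its centre, x along its length. A row of five dark holes along it. One or two of the three are present, each in a channel of the jig under the foot.
- drilled3: Drilled amber cast glass bar 110 x 30 x 30 mm, square section, about 0.24 kg; origin at its centre, x along its length. A row of five dark holes along it. One or two of the three are present, each in a channel of the jig under the foot.
- funnel_can: Bystander: tin can 72 mm wide with a galvanised funnel in it, 153 mm high in all, funnel mouth 110 mm wide; origin under its centre.
- frit_jar: Bystander: green glass frit jar 68 mm wide, 100 mm high; origin under its centre.
- bottle_base: Bystander: clear glass bottle base, a disc 70 mm wide, 30 mm high; origin under its centre.
- crush_hammer: Bystander: chrome crushing hammer 260 mm long lying on the bench, wooden handle; origin under its middle.

How it is judged:
By the outcome, as a careful person would: the job done as asked, in the order asked, and still so for the second after the job is handed in, with the robot touching nothing.
Of rough1, rough2, rough3 only 2 to 3 are there at a start; the rules pass over those that are not, and their reading is None.
Of drilled1, drilled2, drilled3 only 1 to 2 are there at a start; the rules pass over those that are not, and their reading is None.
At some moment in a run one of rough1, rough2, rough3 may be knocked a few centimetres aside while the robot is not near it.
Once in a run the grip may slacken for a moment while it holds something.
It also fails if it takes over 210 s, if anything falls off the work surface, if the arm or the gripper's body presses on something with over 40 N, if the wrist force passes 120 N, or if a joint passes its speed limit or range.

### The arm

A 6-joint arm with a two-finger parallel gripper is mounted at the origin on the work surface. World frame = base frame: x ahead of the robot, y to its left, z up, the work surface at z = 0. Lengths are in m, angles in rad, forces in N, time in s.
With the tool pointing down it reaches from about 0.425 to 0.95 m from the base axis. Payload 14.7 kg.
Tool frame: the origin (TCP) lies between the finger pads; the fingertips stand 14 mm ahead of it and the grasp point (between the pads) lies 5 mm behind it; z points along the fingers, y is the line along which they close (so a half turn about z gives the same grasp; the last joint's range is limited). The gripper opens to 85 mm and grips with 20 to 120 N. Pads are 22 mm wide; open, the fingers measure 114 mm over their backs; the gripper's body (76 mm by 85 mm) begins 54 mm behind the grasp point. The pads swing forward as they close: fully open they stand 13 mm farther back than shut.
Start: joints at [1.21, 0.48, 1.596, -0, 1.065, -0.047], TCP at [0.201, 0.618, 0.245] pointing down, gripper open.
Joint ranges: [-2.75, 2.75], [-0.82, 2.05], [0.23, 2.67], [-1.56, 4.7], [0.09, 2.69], [-2.92, 2.92]. Speed limits (rad/s): [1.89, 1.89, 2.39, 3.01, 3.01, 3.01].

### API

Orientations are given as a unit quaternion [w, x, y, z].
In Python, from station import env gives the robot as it stands. The module is installed in compiled form; this text tells all that it offers.
- The arm moves only by the tool play_rows, never from a script. Its argument "motion" is a list that holds one entry, the list of rows, each a list of 7 numbers: the shift along the tool's x, y, z in mm, then the turn, a rotation vector about the tool's x, y, z in degrees, then the finger opening in mm, from 0 to 85.4. In form: [[[tx, ty, tz, wx, wy, wz, claw], ...]]. A call has 1 to 20 rows; each row is the pose to reach, as a shift and turn from the pose commanded when the call began, along the tool's axes at that moment; what a row does not reach only later rows make up. A row lasts 1/10 s, in which the tool goes at most 50 mm and 8.59 degrees, less where a joint would pass 70% of its speed; a pose out of reach is approached as far as the arm can. A call with a gripper value outside its range is refused whole. The fingers move at their own pace and stop on an object; the grip force is fixed at half the most. Time passes only in rows, so rows that repeat a pose let the fingers close. It gives the time, the measured TCP pose, the force, the opening and the grip force at its end, in the units of the state.
- env.state(): the state, without advancing time (a new reading comes with each control period).
- env.read_camera(name): name is "scene" or "top" or "wrist"; returns (picture, depth): 384x512x3 uint8, blue, green, red; 384x512 float32, m along the optical axis (not along the pixel's ray), 0 where there is no reading.
- env.get_calibration(name): a dict with "fx", "fy", "cx", "cy" (pixels), "R" (3x3) and "t" (3): a world point X has camera coordinates R X + t; the wrist camera has in their place "T_tool_cam" (4x4, takes a point from camera to tool coordinates, whose origin is the TCP and whose axes are the flange's). Camera axes: x right, y down, z forward; pixel columns grow to the right and rows downward; lengths in m; the calibration is good to about 2 mm. The wrist camera is an equidistant fisheye: a pixel r from the principal point sees the ray r / f radians off the axis. A picture is of the moment at which its call begins: read the wrist's pose just before it. get_calibration takes no time and is no camera call.
- env.sign_off(): hands the job in; it is judged then, once.
The state is a dict: "time_s": time; "joint_positions": joint angles; "dq": joint speeds; "effort": joint torques, N m; "tool_pos": TCP position; "tool_rot": TCP orientation; "force": force on the tool from outside, world axes, zero at the start; "wrist_torque": the same for the moment, N m; "gripper_width": opening from 0.0 (shut) to 1.0 (fully open); "grasp_force": force on a finger pad.
Only numpy, scipy, OpenCV 4.12 (cv2) and the standard library are available. Lean on these libraries where they do the work, as an engineer would, in place of code of your own. Each camera call takes 0.05 s, during which the arm holds its last target. There are 200 camera calls.

## Working session

There is one attempt and no reset: what is moved stays moved. The work goes in short steps, Python scripts to look and compute and a tool call to move; the robot and the scene stay as the last step left them, time stands still between calls to the robot, and variables do not carry over. Pictures are saved under pics/ and viewed, at most 14 in all, crops included, and the job is handed in when it is done.

Besides the shell and the picture viewer there is one more tool, called after ">>>" in YAML: its name, and indented under it one key for each argument. play_rows: Moves the arm, as the interface text tells. Its arguments: {"type":"object","properties":{"motion":{"type":"array"}},"required":["motion"]}

```bash
mkdir -p pics; python3 - <<'E'
from station import env
import cv2,numpy as np
np.set_printoptions(precision=4,suppress=True)
s=env.state();print({k:np.round(v,4).tolist() for k,v in s.items()})
for n in("scene","top"):
    im,d=env.read_camera(n);cv2.imwrite(f"pics/{n}0.png",im);np.save(f"{n}0.npy",d)
    c=env.get_calibration(n);print(n,c)
print(env.get_calibration("wrist"))
E
```

```text
{'time_s': 0.0, 'joint_positions': [1.2104, 0.4808, 1.5969, -0.0, 1.0651, -0.0466], 'dq': [-0.0022, -0.0, 0.001, -0.0027, 0.0, 0.0007], 'effort': [0.001, -95.0664, -43.0182, -0.0001, 0.0124, -0.0], 'tool_pos': [0.2005, 0.6179, 0.2447], 'tool_rot': [-0.0001, 0.1562, 0.9877, -0.0006], 'force': [-0.0283, -0.3006, 0.6081], 'wrist_torque': [-0.0267, -0.0282, 0.0348], 'grasp_force': 0.0, 'gripper_width': 1.0018}
scene {'fx': 380.41210734070734, 'fy': 380.41210734070734, 'cx': 256.91083895164076, 'cy': 184.48528768232356, 'R': array([[ 0.4153,  0.9097, -0.0065],
       [ 0.489 , -0.2293, -0.8416],
       [-0.7671,  0.3463, -0.54  ]]), 't': array([-0.2368, -0.1961,  1.4653])}
top {'fx': 351.001275601525, 'fy': 351.001275601525, 'cx': 258.08766737272174, 'cy': 189.0837642398262, 'R': array([[-0.0213, -0.9997,  0.0114],
       [-0.9974,  0.0205, -0.0684],
       [ 0.0682, -0.0128, -0.9976]]), 't': array([-0.0027,  0.5597,  0.9449])}
{'fx': 297.3186396354542, 'fy': 297.3186396354542, 'cx': 258.62491713579783, 'cy': 187.51827294133759, 'T_tool_cam': array([[-0.    , -0.9656, -0.26  ,  0.0666],
       [ 1.    , -0.0003,  0.001 , -0.0015],
       [-0.0011, -0.26  ,  0.9656, -0.128 ],
       [ 0.    ,  0.    ,  0.    ,  1.    ]])}
```

View pics/top0.png

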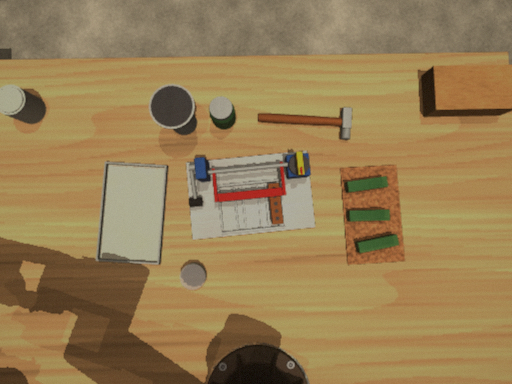

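View pics/scene0.png

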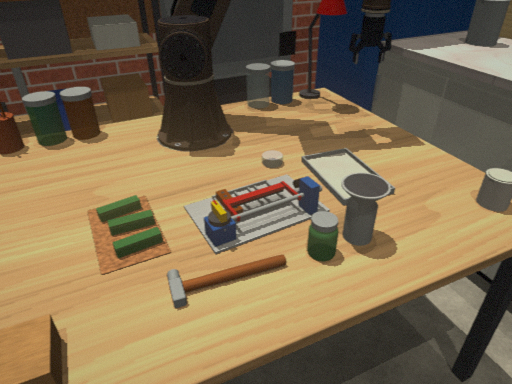

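The top view shows the tray on the left (133,213) and the jig in the middle (250,200) with one amber bar in the right channel (275,203). The mat is on the right (372,214) with three green bars, and the bystanders are at (173,107), (222,112), (193,275) and (305,120). I'll measure roughly from this view, then refine with the wrist camera.

```bash
cat > h.py <<'E'
import numpy as np,cv2
from scipy.spatial.transform import Rotation as Ro
np.set_printoptions(precision=4,suppress=True)
def env_():
    from station import env
    return env
def pose(s):
    q=s["tool_rot"];R=Ro.from_quat([q[1],q[2],q[3],q[0]]).as_matrix();return R,np.array(s["tool_pos"])
def ray(env,name,uv,s=None):
    """origin, dirs (world) for pixels uv (N,2)"""
    c=env.get_calibration(name);uv=np.atleast_2d(uv).astype(float)
    x=(uv[:,0]-c["cx"])/c["fx"];y=(uv[:,1]-c["cy"])/c["fy"]
    if name=="wrist":
        th=np.hypot(x,y);k=np.sinc(th/np.pi)
        d=np.stack([x*k,y*k,np.cos(th)],1)
        T=c["T_tool_cam"];R,p=pose(s)
        return R@T[:3,3]+p, d@(R@T[:3,:3]).T
    d=np.stack([x,y,np.ones_like(x)],1)
    return -c["R"].T@c["t"], d@c["R"]
def onz(env,name,uv,z,s=None):
    o,d=ray(env,name,uv,s);return o+d*((z-o[2])/d[:,2])[:,None]
def proj(env,P,s):
    c=env.get_calibration("wrist");T=c["T_tool_cam"];R,p=pose(s)
    Pt=(np.atleast_2d(P)-p)@R; Pc=(Pt-T[:3,3])@T[:3,:3]
    r=np.hypot(Pc[:,0],Pc[:,1]);th=np.arctan2(r,Pc[:,2])
    return np.stack([c["cx"]+c["fx"]*th*Pc[:,0]/r,c["cy"]+c["fy"]*th*Pc[:,1]/r],1)
RNG=dict(green=((40,80,20),(85,255,160)),red=((0,190,110),(5,255,255)),blue=((105,120,50),(125,255,255)),yellow=((22,150,120),(33,255,255)),amber=((5,130,60),(14,255,200)))
def blobs(im,col,amin=30):
    h=cv2.cvtColor(im,cv2.COLOR_BGR2HSV);m=cv2.inRange(h,*RNG[col])
    m=cv2.morphologyEx(m,cv2.MORPH_CLOSE,np.ones((3,3)))
    cs,_=cv2.findContours(m,cv2.RETR_EXTERNAL,cv2.CHAIN_APPROX_NONE)
    return [c[:,0,:] for c in sorted(cs,key=cv2.contourArea,reverse=True) if cv2.contourArea(c)>amin]
def rect(P):
    """min area rect on world xy: centre,(long,short),yaw of long"""
    (c,(w,h),a)=cv2.minAreaRect((P[:,:2]*1000).astype(np.float32));
    if w<h:w,h,a=h,w,a+90
    return np.array(c)/1000,(round(w),round(h)),(a+90)%180-90
def move(s,pos,yaw):
    """shift/turn for tool pointing down with tool x axis at yaw(deg) in world"""
    R,p=pose(s);a=np.radians(yaw);x=np.array([np.cos(a),np.sin(a),0]);z=np.array([0,0,-1.]);
    Rt=np.stack([x,np.cross(z,x),z],1)
    return np.round(np.r_[R.T@(np.array(pos)-p)*1000,Ro.from_matrix(R.T@Rt).as_rotvec(degrees=True)],1)
E
python3 - <<'E'
from h import *
env=env_();im=cv2.imread("pics/top0.png")
for col,z in(("green",.034),("red",.056),("blue",.07),("yellow",.098),("amber",.038)):
    for b in blobs(im,col,12)[:6]: print(col,rect(onz(env,"top",b,z)),b.mean(0))
# jig plate outline from view
for n,p in dict(jigUL=(187,161),jigUR=(309,152),jigLR=(315,229),jigLL=(193,239)).items():print(n,onz(env,"top",p,.008))
for n,p in dict(trUL=(107,163),trUR=(167,165),trLR=(160,264),trLL=(98,261)).items():print(n,onz(env,"top",p,.02))
for n,p in dict(mUL=(340,168),mUR=(396,165),mLR=(405,261),mLL=(347,264)).items():print(n,onz(env,"top",p,.004))
s=env.state();print(pose(s)[0]);print(move(s,[.62,0,.40],180))
E
```

```text
green (array([ 0.4066, -0.3312]), (108, 29), -79.79698657989502) [377.2688 243.0968]
green (array([ 0.4822, -0.3109]), (106, 27), 88.78402709960938) [368.7053 214.8   ]
green (array([ 0.5666, -0.3092]), (108, 28), -83.40978479385376) [366.3011 183.8602]
green (array([0.7515, 0.0743]), (63, 41), -73.05162620544434) [224.1831 119.662 ]
red (array([0.5701, 0.0107]), (185, 74), -85.22738885879517) [249.0395 189.1974]
blue (array([0.6145, 0.1361]), (54, 27), 4.0880446434021) [200.1636 167.7818]
blue (array([ 0.5944, -0.0979]), (24, 12), 47.93278503417969) [290.4762 173.4286]
blue (array([ 0.5949, -0.1418]), (17, 7), -46.335044860839844) [306.7692 173.0769]
yellow (array([ 0.6196, -0.121 ]), (60, 16), 4.582762241363525) [300.037 162.5  ]
amber (array([0.1718, 0.385 ]), (485, 207), 49.78388595581055) [101.1462 328.2699]
amber (array([ 0.4858, -0.3186]), (260, 154), 2.337984323501587) [371.5084 214.2074]
amber (array([ 0.7446, -0.1313]), (228, 31), 87.02461242675781) [299.5761 119.6033]
amber (array([0.3459, 0.6373]), (105, 62), 1.6357252597808838) [  9.0426 277.8128]
amber (array([ 0.5021, -0.0602]), (73, 30), 4.24508810043335) [275.7917 209.1667]
amber (array([ 0.7664, -0.6295]), (175, 60), 87.92027282714844) [482.8133 106.1822]
jigUL [[0.6428 0.1819 0.008 ]]
jigUR [[ 0.6615 -0.1595  0.008 ]]
jigLR [[ 0.4465 -0.1693  0.008 ]]
jigLL [[0.4266 0.1671 0.008 ]]
trUL [[0.6397 0.3988 0.02  ]]
trUR [[0.6309 0.2346 0.02  ]]
trLR [[0.3624 0.2544 0.02  ]]
trLL [[0.3742 0.4208 0.02  ]]
mUL [[ 0.6152 -0.2459  0.004 ]]
mUR [[ 0.6205 -0.4043  0.004 ]]
mLR [[ 0.353  -0.4164  0.004 ]]
mLL [[ 0.3485 -0.2553  0.004 ]]
[[-0.9512  0.3086 -0.0004]
 [ 0.3086  0.9512 -0.001 ]
 [ 0.     -0.0011 -1.    ]]
[-589.7 -458.5 -154.8   -0.1   -0.   -18. ]
```

>>> play_rows:
  motion:
    - [[-533,-477,-135,0,0,-22,85],[-533,-477,-135,0,0,-22,85],[-533,-477,-135,0,0,-22,85],[-533,-477,-135,0,0,-22,85],[-533,-477,-135,0,0,-22,85],[-533,-477,-135,0,0,-22,85],[-533,-477,-135,0,0,-22,85],[-533,-477,-135,0,0,-22,85],[-533,-477,-135,0,0,-22,85],[-533,-477,-135,0,0,-22,85],[-533,-477,-135,0,0,-22,85],[-533,-477,-135,0,0,-22,85],[-533,-477,-135,0,0,-22,85],[-533,-477,-135,0,0,-22,85],[-533,-477,-135,0,0,-22,85],[-533,-477,-135,0,0,-22,85],[-533,-477,-135,0,0,-22,85],[-533,-477,-135,0,0,-22,85],[-533,-477,-135,0,0,-22,85],[-533,-477,-135,0,0,-22,85]]

```text
time_s: 2.1
tool_pos: [0.56, 0.0009, 0.3803]
tool_rot: [-0.0, -0.036, 0.999, 0.0]
force: [0.0, -0.2, 0.0]
gripper_width: 0.995
grasp_force: 0.0
```

```bash
cat >> h.py <<'E'
def snap(env,name,tag):
    import json
    s=env.state();im,d=env.read_camera(name);cv2.imwrite(f"pics/{tag}.png",im)
    json.dump({k:np.array(v).tolist() for k,v in s.items()},open(f"{tag}.json","w"));np.save(f"{tag}.npy",d);return s,im
E
python3 - <<'E'
from h import *
env=env_();s,im=snap(env,"wrist","w1");print(s["tool_pos"],s["time_s"],s["force"])
for col,z in(("green",.034),("red",.056),("blue",.096),("yellow",.0985),("amber",.038)):
    for b in blobs(im,col,80)[:6]: print(col,rect(onz(env,"wrist",b,z,s)),b.mean(0))
E
```

```text
[0.56   0.0009 0.3803] 2.1 [ 0.0176 -0.2369  0.0434]
green (array([ 0.4085, -0.326 ]), (121, 35), -79.7825813293457) [83.4545 59.7045]
green (array([ 0.5659, -0.3043]), (121, 30), -82.936842918396) [ 90.9318 146.0833]
green (array([ 0.4828, -0.3059]), (120, 29), -89.83285170793533) [90.     99.9853]
green (array([0.7571, 0.0755]), (78, 71), 16.02916145324707) [291.7538 262.8769]
red (array([ 0.5737, -0.0206]), (128, 76), -85.26979970932007) [233.9605 150.17  ]
blue (array([0.6102, 0.1302]), (53, 28), 3.075507879257202) [343.1633 197.1224]
blue (array([ 0.5884, -0.1126]), (55, 33), 86.18142700195312) [182.2091 170.0818]
yellow (array([ 0.6188, -0.1218]), (57, 15), 4.387565612792969) [173.0177 189.4602]
amber (array([ 0.4863, -0.3075]), (250, 148), 2.2416577339172363) [91.4369 92.5631]
amber (array([ 0.7439, -0.0803]), (125, 27), 85.62394714355469) [206.6194 251.1613]
amber (array([ 0.5029, -0.0613]), (74, 29), 5.281890869140625) [222.2385 113.9846]
amber (array([ 1.1619, -0.425 ]), (190, 51), -43.41480255126953) [ 92.95   366.6875]
amber (array([ 0.7329, -0.2154]), (56, 24), -88.88916289806366) [134.3387 237.6774]
amber (array([ 0.5673, -0.0565]), (29, 11), -86.28515696525574) [223.2979 153.8936]
```

View pics/w1.png

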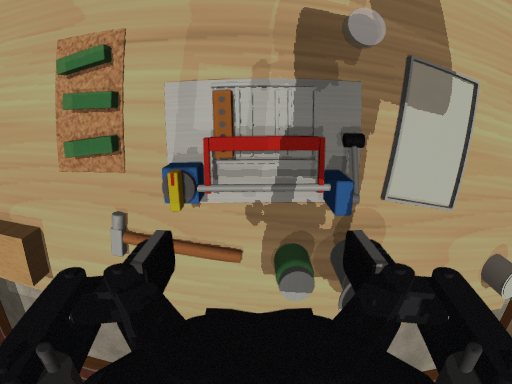

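The wrist view shows the jig at yaw of about 4°, with the amber bar only in channel 1 (222,120). The lever grip is at (353,140), the yellow knob at (175,188), and the tray is on the right with corners (410,58), (477,85), (452,208) and (386,195).

```bash
python3 - <<'E'
from h import *
import json
env=env_();im=cv2.imread("pics/w1.png");s=json.load(open("w1.json"))
hsv=cv2.cvtColor(im,cv2.COLOR_BGR2HSV)
m=cv2.inRange(hsv,(0,0,60),(179,45,255));m[:, :150]=0;m[:,372:]=0;m[:60]=0;m[210:]=0
m=cv2.morphologyEx(m,cv2.MORPH_OPEN,np.ones((3,3)))
cs,_=cv2.findContours(m,cv2.RETR_EXTERNAL,cv2.CHAIN_APPROX_NONE);c=max(cs,key=cv2.contourArea)[:,0]
print("plate",rect(onz(env,"wrist",c,.008,s)),c.min(0),c.max(0))
P=onz(env,"wrist",c,.008,s)
# near edge, left/right edges: fit lines
for nm,sel in dict(near=(c[:,1]<95)&(c[:,0]>185)&(c[:,0]<345),left=(c[:,0]<175)&(c[:,1]>92)&(c[:,1]<155),right=(c[:,0]>350)&(c[:,1]>95)&(c[:,1]<128),far=(c[:,1]>195)&(c[:,0]>215)&(c[:,0]<315)).items():
    if sel.sum()<5: print(nm,sel.sum());continue
    l=cv2.fitLine(P[sel,:2].astype(np.float32),cv2.DIST_HUBER,0,.001,.001).ravel();print(nm,l,np.degrees(np.arctan2(l[1],l[0])),sel.sum())
# black grip
k=cv2.inRange(hsv,(0,0,0),(179,255,40));k[:125]=0;k[155:]=0;k[:,:335]=0;k[:,372:]=0
cs,_=cv2.findContours(k,cv2.RETR_EXTERNAL,cv2.CHAIN_APPROX_NONE);c=max(cs,key=cv2.contourArea)[:,0];print("grip",rect(onz(env,"wrist",c,.044,s)),c.mean(0))
print("tray",onz(env,"wrist",[(410,58),(477,85),(452,208),(386,195)],.02,s))
E
```

```text
plate (array([0.548 , 0.0107]), (345, 218), -85.81974458694458) [165  78] [361 203]
near [ 0.0779 -0.997   0.4395  0.0241] -85.53426 188
left [ 0.9973  0.0737  0.5259 -0.1631] 4.2255845 62
right [0.9947 0.1027 0.4852 0.171 ] 5.89525 32
far 0
grip (array([0.5277, 0.1512]), (38, 23), -84.15343570709229) [353.0806 139.8226]
tray [[0.369  0.2547 0.02  ]
 [0.3849 0.4194 0.02  ]
 [0.6395 0.4013 0.02  ]
 [0.622  0.2381 0.02  ]]
```

>>> play_rows:
  motion:
    - [[21,152,210,0,0,-0.3,50],[21,152,210,0,0,-0.3,50],[21,152,210,0,0,-0.3,50],[21,152,210,0,0,-0.3,50],[21,152,210,0,0,-0.3,50],[21,152,210,0,0,-0.3,50],[21,152,210,0,0,-0.3,50],[21,152,210,0,0,-0.3,50]]

```text
time_s: 2.95
tool_pos: [0.5295, 0.1501, 0.1713]
tool_rot: [0.001, -0.038, 0.999, 0.0]
force: [0.7, 0.1, 0.4]
gripper_width: 0.584
grasp_force: 0.0
```

```bash
python3 - <<'E'
from h import *
env=env_();s,im=snap(env,"wrist","w2");print(s["tool_pos"],s["time_s"],s["force"])
hsv=cv2.cvtColor(im,cv2.COLOR_BGR2HSV)
print("expected px",proj(env,[[.5277,.1512,.044]],s))
for col,z in(("red",.056),("blue",.096),("yellow",.0985)):
    for b in blobs(im,col,80)[:3]: print(col,rect(onz(env,"wrist",b,z,s)),b.mean(0))
E
```

```text
[0.5295 0.1501 0.1713] 2.95 [0.6717 0.1197 0.3831]
expected px [[261.0051 183.4855]]
red (array([0.5709, 0.0081]), (190, 77), -85.09060621261597) [110.7305 200.0798]
blue (array([0.5883, 0.1313]), (79, 28), 1.8775445222854614) [232.8682 269.1818]
blue (array([ 0.5888, -0.0676]), (61, 59), 23.661409378051758) [ 32.4167 238.7031]
yellow (array([ 0.6204, -0.121 ]), (55, 18), 4.544736385345459) [  4.4688 262.6979]
```

View pics/w2.png

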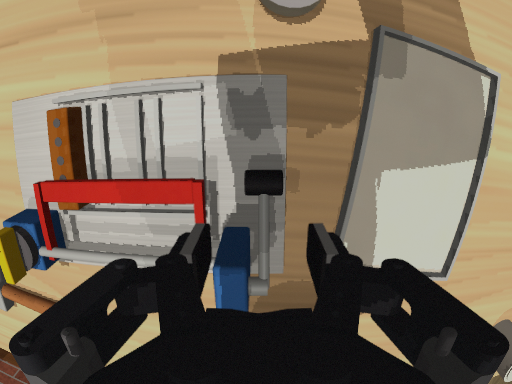

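The grip is at (264,182), within 2–3 px of my estimate, and the fingers clear the red side arm. I'll descend and pinch.

>>> play_rows:
  motion:
    - [[2,2,90,0,0,0,50],[2,2,90,0,0,0,50],[2,2,140,0,0,0,50],[2,2,140,0,0,0,50],[2,2,140,0,0,0,45],[2,2,140,0,0,0,38],[2,2,140,0,0,0,32],[2,2,140,0,0,0,28],[2,2,140,0,0,0,28],[2,2,140,0,0,0,28],[2,2,140,0,0,0,28]]

```text
time_s: 4.1
tool_pos: [0.5274, 0.1536, 0.0321]
tool_rot: [0.001, -0.037, 0.999, 0.001]
force: [-4.6, 26.3, -6.1]
gripper_width: 0.389
grasp_force: 60.0
```

>>> play_rows:
  motion:
    - [[2,2,-9,0,0,0,28],[5,2,-18,0,0,0,28],[5,2,-28,0,0,0,28],[6,2,-37,0,0,0,28],[4,2,-47,0,0,0,28],[3,2,-56,0,0,0,28],[0,2,-65,0,0,0,28],[-4,2,-74,0,0,0,28],[-9,2,-82,0,0,0,28],[-14,2,-90,0,0,0,28],[-20,2,-97,0,0,0,28],[-26,2,-104,0,0,0,28],[-34,2,-110,0,0,0,28],[-42,2,-115,0,0,0,28],[-50,2,-119,0,0,0,28],[-59,2,-123,0,0,0,28],[-63,2,-124,0,0,0,28],[-65,2,-124,0,0,0,28],[-65,2,-124,0,0,0,28]]

```text
time_s: 6.0
tool_pos: [0.5898, 0.1589, 0.1562]
tool_rot: [-0.001, -0.037, 0.999, 0.0]
force: [-11.6, 4.4, 12.2]
gripper_width: 0.382
grasp_force: 61.6
```

>>> play_rows:
  motion:
    - [[0,0,0,0,0,0,45],[0,0,0,0,0,0,60],[0,0,0,0,0,0,60],[0,0,-40,0,0,0,60],[0,0,-90,0,0,0,60],[87,-213,-90,0,0,0,60],[87,-213,-90,0,0,0,60],[87,-213,-90,0,0,0,60],[87,-213,-90,0,0,0,60],[87,-213,-90,0,0,0,60],[87,-213,-90,0,0,0,60],[87,-213,-90,0,0,0,60],[87,-213,-90,0,0,0,60]]

```text
time_s: 7.3
tool_pos: [0.5209, -0.0595, 0.2445]
tool_rot: [0.0, -0.038, 0.999, 0.0]
force: [-0.4, 0.0, 0.1]
gripper_width: 0.703
grasp_force: 0.0
```

```bash
python3 - <<'E'
from h import *
env=env_();s,im=snap(env,"wrist","w3");print(s["tool_pos"],s["time_s"],s["force"])
for b in blobs(im,"amber",80)[:6]: print(rect(onz(env,"wrist",b,.038,s)),b.mean(0))
for b in blobs(im,"yellow",80)[:2]: print(rect(onz(env,"wrist",b,.0985,s)),b.mean(0))
E
```

```text
[ 0.5209 -0.0595  0.2445] 7.3 [-0.4221  0.0062  0.1264]
(array([ 0.4822, -0.3053]), (242, 144), 2.234572649002075) [ 79.358  115.3652]
(array([ 0.5192, -0.0609]), (109, 29), 4.882904529571533) [258.4123 164.9912]
(array([ 1.1154, -0.6922]), (243, 62), -30.96747589111328) [  4.6023 368.7273]
(array([ 0.723 , -0.1214]), (33, 20), -48.80204391479492) [205.614  307.5789]
(array([ 0.633 , -0.1183]), (30, 11), -0.6422042846679688) [199.1273 277.8   ]
```

View pics/w3.png

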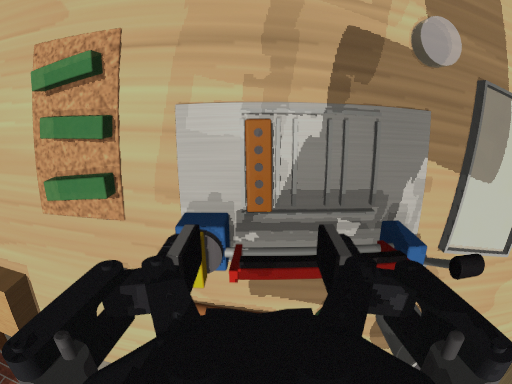

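>>> play_rows:
  motion:
    - [[2,-1,50,0,0,0,60],[2,-1,100,0,0,0,60],[2,-1,150,0,0,0,60],[2,-1,190,0,0,0,60],[2,-1,210,0,0,0,60],[2,-1,210,0,0,0,55],[2,-1,210,0,0,0,45],[2,-1,210,0,0,0,35],[2,-1,210,0,0,0,24],[2,-1,210,0,0,0,24],[2,-1,210,0,0,0,24],[2,-1,210,0,0,0,24],[2,-1,170,0,0,0,24],[2,-1,120,0,0,0,24],[2,-1,70,0,0,0,24],[2,-1,70,0,0,0,24]]

```text
time_s: 8.95
tool_pos: [0.5223, -0.0617, 0.1816]
tool_rot: [0.006, -0.038, 0.999, -0.001]
force: [0.2, 0.1, -2.8]
gripper_width: 0.337
grasp_force: 60.5
```

```bash
python3 - <<'E'
from h import *
import json
env=env_()
im=cv2.imread("pics/w3.png");s=json.load(open("w3.json"));hsv=cv2.cvtColor(im,cv2.COLOR_BGR2HSV)
m=cv2.inRange(hsv,(0,0,60),(179,45,255))
# subsample plate edges
def edge(pts):
    P=onz(env,"wrist",np.array(pts),.008,s)[:,:2].astype(np.float32);l=cv2.fitLine(P,cv2.DIST_HUBER,0,.001,.001).ravel();return l
g=[]
for u in range(190,420,4):
    r=np.flatnonzero(m[85:125,u]);g.append((u,85+r[0]-.5)) if len(r) else 0
near=edge(g)
L=[];Rr=[]
for v in range(112,205,3):
    r=np.flatnonzero(m[v,160:200]);L.append((160+r[0]-.5,v))
    r=np.flatnonzero(m[v,400:450]);Rr.append((400+r[-1]+.5,v))
L=edge(L);Rr=edge(Rr)
for n,l in(("near",near),("L",L),("R",Rr)):print(n,l,np.degrees(np.arctan2(l[1],l[0])))
a=np.radians(4.5);n=np.array([np.cos(a),np.sin(a)]);t=np.array([-n[1],n[0]])
ox=near[2:]@n+.075;oy1=L[2:]@t+.17;oy2=Rr[2:]@t-.17;print(ox,oy1,oy2, n*ox+t*(oy1+oy2)/2)
s2=env.state();print(s2["tool_pos"])
print(move(s2,[.5,.30,.15],184.5),move(s2,[.5,.30,.15],178))
E
```

```text
near [ 0.0783 -0.9969  0.4403 -0.0088] -85.51036
L [ 0.9973  0.0736  0.5267 -0.1641] 4.2206326
R [0.9966 0.0818 0.4976 0.1732] 4.691489
0.5132631307376252 -0.034911608045887305 -0.03633880559581698 [0.5145 0.0048]
[ 0.5223 -0.0617  0.1816]
[ -4.8 362.4  30.6  -0.2   0.6  -0.2] [ -4.8 362.4  30.6  -0.1   0.6   6.3]
```

>>> play_rows:
  motion:
    - [[0,0,-40,0,0,0,24],[0,0,-79,0,0,0,24],[-11,390,-79,0,0,8.4,24],[-11,390,-79,0,0,8.4,24],[-11,390,-79,0,0,8.4,24],[-11,390,-79,0,0,8.4,24],[-11,390,-79,0,0,8.4,24],[-11,390,-79,0,0,8.4,24],[-11,390,-79,0,0,8.4,24],[-11,390,-79,0,0,8.4,24],[-11,390,-79,0,0,8.4,24],[-11,390,-79,0,0,8.4,24],[-11,390,-79,0,0,8.4,24],[-11,390,0,0,0,8.4,24],[-11,390,0,0,0,8.4,24],[-11,390,50,0,0,8.4,24],[-11,390,90,0,0,8.4,24],[-11,390,90,0,0,8.4,24]]

```text
time_s: 10.75
tool_pos: [0.4977, 0.3255, 0.0802]
tool_rot: [-0.003, 0.037, 0.999, -0.002]
force: [-0.4, -0.8, -3.0]
gripper_width: 0.336
grasp_force: 65.6
```

```bash
python3 - <<'E'
from h import *
env=env_();s,im=snap(env,"wrist","w4");print(s["tool_pos"],s["tool_rot"])
for b in blobs(im,"amber",300)[:4]: print(b.mean(0),b.min(0),b.max(0),cv2.minAreaRect(b.astype(np.float32)))
print(proj(env,[[.504,.328,.005],[.374,.337,.02]],s))
E
```

```text
[0.4977 0.3255 0.0802] [-0.0034  0.0365  0.9993 -0.0022]
[258.3974 220.7838] [224 132] [291 312] ((257.5, 222.0), (180.0, 67.0), 90.0)
[[264.6621 212.5055]
 [264.6756  22.3643]]
```

View pics/w4.png

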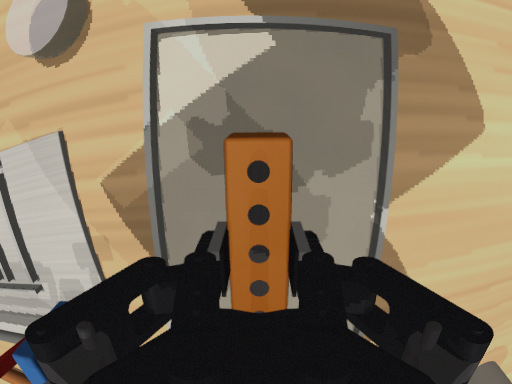

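The amber bar is held level over the tray at (258,222). I'll lower it, release, and go on to the mat.

>>> play_rows:
  motion:
    - [[0,2,30,0,0,0,24],[0,2,42,0,0,0,24],[0,2,49,0,0,0,24],[0,2,49,0,0,0,24],[0,2,49,0,0,0,40],[0,2,49,0,0,0,55],[0,2,49,0,0,0,55],[0,2,49,0,0,0,55],[0,2,0,0,0,0,60],[0,2,-50,0,0,0,60],[0,2,-100,0,0,0,60],[0,2,-150,0,0,0,60],[0,2,-200,0,0,0,60]]

```text
time_s: 12.1
tool_pos: [0.4999, 0.3303, 0.2867]
tool_rot: [0.0, 0.036, 0.999, 0.0]
force: [0.8, 0.1, -0.3]
gripper_width: 0.703
grasp_force: 0.0
```

>>> play_rows:
  motion:
    - [[-41,-674,-20,0,0,81,60],[-41,-674,-20,0,0,81,60],[-41,-674,-20,0,0,81,60],[-41,-674,-20,0,0,81,60],[-41,-674,-20,0,0,81,60],[-41,-674,-20,0,0,81,60],[-41,-674,-20,0,0,81,60],[-41,-674,-20,0,0,81,60],[-41,-674,-20,0,0,81,60],[-41,-674,-20,0,0,81,60],[-41,-674,-20,0,0,81,60],[-41,-674,-20,0,0,81,60],[-41,-674,-20,0,0,81,60],[-41,-674,-20,0,0,81,60],[-41,-674,-20,0,0,81,60],[-41,-674,-20,0,0,81,60],[-41,-674,-20,0,0,81,60],[-41,-674,-20,0,0,81,60],[-41,-674,-20,0,0,81,60],[-41,-674,-20,0,0,81,60]]

```text
time_s: 14.1
tool_pos: [0.4935, -0.3441, 0.3045]
tool_rot: [0.0, 0.676, 0.737, 0.0]
force: [-0.3, 0.1, 0.0]
gripper_width: 0.703
grasp_force: 0.0
```

```bash
python3 - <<'E'
from h import *
env=env_();s,im=snap(env,"wrist","w5");print(s["tool_pos"],s["tool_rot"],s["joint_positions"])
for b in blobs(im,"green",300)[:5]: print(b.mean(0),rect(onz(env,"wrist",b,.034,s)))
E
```

```text
[ 0.4935 -0.3441  0.3045] [0.0001 0.6758 0.7371 0.    ] [-0.6592  0.3586  1.6405  0.      1.1423 -0.746 ]
[197.8454 144.1649] (array([ 0.4083, -0.3338]), (109, 34), -79.93136024475098)
[314.0051 138.1939] (array([ 0.5649, -0.3127]), (108, 32), -83.07099533081055)
[253.3553 134.2843] (array([ 0.4826, -0.3142]), (109, 29), -89.87169124186039)
```

View pics/w5.png

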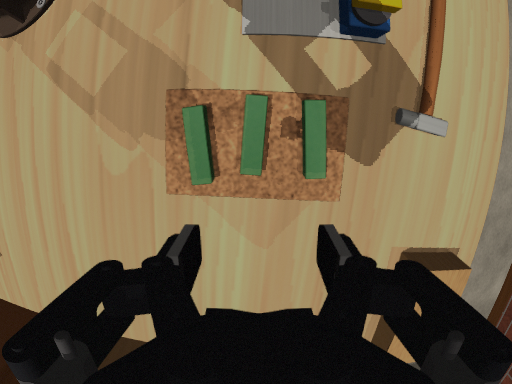

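Three green bars sit on the mat at (198,144), (253,134) and (314,138). I'll pick the far one first.

>>> play_rows:
  motion:
    - [[25,75,50,0,0,-2,60],[25,75,100,0,0,-2,60],[25,75,150,0,0,-2,60],[25,75,200,0,0,-2,60],[25,75,250,0,0,-2,60],[25,75,274,0,0,-2,60],[25,75,274,0,0,-2,60],[25,75,274,0,0,-2,45],[25,75,274,0,0,-2,35],[25,75,274,0,0,-2,24],[25,75,274,0,0,-2,24],[25,75,274,0,0,-2,24],[25,75,274,0,0,-2,24],[25,75,274,0,0,-2,24],[25,75,240,0,0,-2,24],[25,75,190,0,0,-2,24],[25,75,140,0,0,-2,24],[25,75,100,0,0,-2,24],[25,75,100,0,0,-2,24]]

```text
time_s: 16.05
tool_pos: [0.5689, -0.3152, 0.2128]
tool_rot: [0.006, 0.663, 0.748, 0.001]
force: [0.9, 0.2, -2.4]
gripper_width: 0.333
grasp_force: 60.3
```

```bash
python3 - <<'E'
from h import *
env=env_();s=env.state();print(s["tool_pos"],s["tool_rot"],s["gripper_width"])
for z in(.20,.09):print(move(s,[.5195,-.059,z],184.5))
E
```

```text
[ 0.5689 -0.3152  0.2128] [0.006  0.6631 0.7485 0.001 ] 0.3329895145301362
[260.4 -18.3  10.7   0.1   0.8 -87.6]
[261.2 -19.3 120.7   0.1   0.8 -87.6]
```

>>> play_rows:
  motion:
    - [[260,-18,4,0,0,-87.5,24],[260,-18,4,0,0,-87.5,24],[260,-18,4,0,0,-87.5,24],[260,-18,4,0,0,-87.5,24],[260,-18,4,0,0,-87.5,24],[260,-18,4,0,0,-87.5,24],[260,-18,4,0,0,-87.5,24],[260,-18,4,0,0,-87.5,24],[260,-18,4,0,0,-87.5,24],[260,-18,4,0,0,-87.5,24],[260,-18,4,0,0,-87.5,24],[260,-18,4,0,0,-87.5,24],[260,-18,60,0,0,-87.5,24],[260,-18,104,0,0,-87.5,24],[260,-18,104,0,0,-87.5,24],[260,-18,104,0,0,-87.5,24],[260,-18,104,0,0,-87.5,24]]

```text
time_s: 17.75
tool_pos: [0.5181, -0.0576, 0.1026]
tool_rot: [0.001, -0.038, 0.999, -0.0]
force: [-0.1, -0.1, -2.6]
gripper_width: 0.335
grasp_force: 60.5
```

```bash
python3 - <<'E'
from h import *
env=env_();s,im=snap(env,"wrist","w6");print(s["tool_pos"],s["tool_rot"],s["gripper_width"])
hh=.1
z=s["tool_pos"][2]
for b in blobs(im,"green",300)[:4]: print(b.mean(0),rect(onz(env,"wrist",b,z+.004,s)))
for z in(.034,):print(move(s,[.5195,-.059,z],184.5))
E
```

```text
[ 0.5181 -0.0576  0.1026] [ 0.0014 -0.038   0.9993 -0.0003] 0.3353870260164129
[258.7017 216.9034] (array([ 0.5052, -0.0596]), (95, 29), 4.469762802124023)
[ 20.9662 142.25  ] (array([ 0.4697, -0.1906]), (38, 19), -89.14392751455307)
[13.6875 54.1875] (array([ 0.4195, -0.1965]), (27, 24), -81.60973930358887)
[-1.1 -1.4 68.6 -0.   0.2 -0.1]
```

View pics/w6.png

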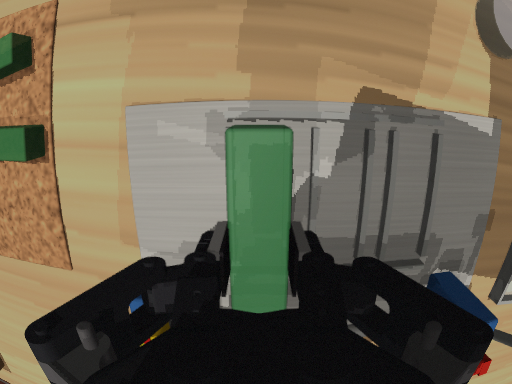

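>>> play_rows:
  motion:
    - [[-4,0,20,0,0,0,24],[-4,0,35,0,0,0,24],[-4,0,48,0,0,0,24],[-4,0,56,0,0,0,24],[-4,0,62,0,0,0,24],[-4,0,66,0,0,0,24],[-4,0,69,0,0,0,24],[-4,0,69,0,0,0,24],[-4,0,69,0,0,0,24]]

```text
time_s: 18.7
tool_pos: [0.5226, -0.0571, 0.0342]
tool_rot: [0.002, -0.039, 0.999, -0.0]
force: [-6.5, 6.1, 52.1]
gripper_width: 0.331
grasp_force: 74.6
```

>>> play_rows:
  motion:
    - [[0,0,-1,0,0,0,40],[0,0,-1,0,0,0,50],[0,0,-1,0,0,0,50],[0,0,-30,0,0,0,50],[0,0,-80,0,0,0,60],[0,0,-130,0,0,0,60],[0,0,-180,0,0,0,60],[55,-290,-266,0,0,89.5,60],[55,-290,-266,0,0,89.5,60],[55,-290,-266,0,0,89.5,60],[55,-290,-266,0,0,89.5,60],[55,-290,-266,0,0,89.5,60],[55,-290,-266,0,0,89.5,60],[55,-290,-266,0,0,89.5,60],[55,-290,-266,0,0,89.5,60],[55,-290,-266,0,0,89.5,60],[55,-290,-266,0,0,89.5,60],[55,-290,-266,0,0,89.5,60],[55,-290,-266,0,0,89.5,60],[55,-290,-266,0,0,89.5,60]]

```text
time_s: 20.7
tool_pos: [0.4881, -0.3504, 0.2971]
tool_rot: [-0.0, 0.675, 0.738, -0.0]
force: [-0.5, 0.5, 0.9]
gripper_width: 0.703
grasp_force: 0.0
```

```bash
python3 - <<'E'
from h import *
env=env_();s,im=snap(env,"wrist","w7");print(s["tool_pos"],s["tool_rot"],s["time_s"])
for b in blobs(im,"green",200)[:5]: print(b.mean(0),rect(onz(env,"wrist",b,.034,s)))
print(move(s,[.4826,-.3142,.03],90))
st,it=snap(env,"top","t1")
for b in blobs(it,"green",20)[:5]: print("top",rect(onz(env,"top",b,.034)))
E
```

```text
[ 0.4881 -0.3504  0.2971] [-0.0002  0.6753  0.7376 -0.    ] 20.7
[200.9184 140.6122] (array([ 0.4084, -0.3338]), (108, 33), -79.59672832489014)
[257.89  130.515] (array([ 0.4826, -0.3142]), (109, 29), -89.73158979415894)
[ 36.5  -2.2 267.1  -0.   -0.    5. ]
top (array([ 0.5174, -0.0572]), (110, 31), 4.3780517578125)
top (array([ 0.4066, -0.3313]), (108, 29), -79.40032577514648)
top (array([ 0.4822, -0.3109]), (106, 27), 88.78402709960938)
top (array([0.7514, 0.0743]), (63, 41), -73.05162620544434)
```

>>> play_rows:
  motion:
    - [[36,-1,50,0,0,5,60],[36,-1,100,0,0,5,60],[36,-1,150,0,0,5,60],[36,-1,200,0,0,5,60],[36,-1,250,0,0,5,60],[36,-1,267,0,0,5,60],[36,-1,267,0,0,5,60],[36,-1,267,0,0,5,45],[36,-1,267,0,0,5,35],[36,-1,267,0,0,5,24],[36,-1,267,0,0,5,24],[36,-1,267,0,0,5,24],[36,-1,267,0,0,5,24],[36,-1,230,0,0,5,24],[36,-1,180,0,0,5,24],[36,-1,130,0,0,5,24],[36,-1,95,0,0,5,24],[36,-1,95,0,0,5,24],[36,-1,95,0,0,5,24],[36,-1,95,0,0,5,24]]

```text
time_s: 22.8
tool_pos: [0.4835, -0.3143, 0.2018]
tool_rot: [-0.0, 0.708, 0.707, -0.0]
force: [-0.3, -0.3, -2.7]
gripper_width: 0.332
grasp_force: 60.7
```

```bash
python3 - <<'E'
from h import *
env=env_();s=env.state();print(s["tool_pos"],s["tool_rot"],s["gripper_width"])
for z in(.20,.09):print(move(s,[.5145,.0062,z],184.5))
E
```

```text
[ 0.4835 -0.3143  0.2018] [-0.0005  0.7076  0.7066 -0.0001] 0.3317765835344115
[320.5  30.6   1.9  -0.   -0.1 -94.6]
[320.4  30.7 111.9  -0.   -0.1 -94.6]
```

>>> play_rows:
  motion:
    - [[320,31,2,0,0,-94.5,24],[320,31,2,0,0,-94.5,24],[320,31,2,0,0,-94.5,24],[320,31,2,0,0,-94.5,24],[320,31,2,0,0,-94.5,24],[320,31,2,0,0,-94.5,24],[320,31,2,0,0,-94.5,24],[320,31,2,0,0,-94.5,24],[320,31,2,0,0,-94.5,24],[320,31,2,0,0,-94.5,24],[320,31,2,0,0,-94.5,24],[320,31,2,0,0,-94.5,24],[320,31,2,0,0,-94.5,24],[320,31,60,0,0,-94.5,24],[320,31,104,0,0,-94.5,24],[320,31,104,0,0,-94.5,24],[320,31,104,0,0,-94.5,24],[320,31,104,0,0,-94.5,24]]

```text
time_s: 24.6
tool_pos: [0.5167, 0.0052, 0.1]
tool_rot: [0.001, -0.038, 0.999, -0.0]
force: [1.1, 0.3, -2.6]
gripper_width: 0.332
grasp_force: 61.0
```

```bash
python3 - <<'E'
from h import *
import json
env=env_();s,im=snap(env,"wrist","w8");print(s["tool_pos"],s["tool_rot"],s["gripper_width"])
for b in blobs(im,"green",300)[:4]: print(b.mean(0),b.min(0),rect(onz(env,"wrist",b,s["tool_pos"][2]+.004,s)))
print(move(s,[.5145,.0062,.034],184.5))
E
```

```text
[0.5167 0.0052 0.1   ] [ 0.001  -0.0378  0.9993 -0.0001] 0.33198490231815286
[258.6356 217.8602] [225 127] (array([0.5042, 0.0033]), (94, 29), 4.319477558135986)
[172.6903 189.7273] [145 122] (array([ 0.4919, -0.0362]), (69, 23), 4.210543632507324)
[ 2.3  1.2 66.  -0.   0.1 -0.2]
```

>>> play_rows:
  motion:
    - [[-1,1,20,0,0,0,24],[-1,1,35,0,0,0,24],[-1,1,48,0,0,0,24],[-1,1,55,0,0,0,24],[-1,1,60,0,0,0,24],[-1,1,64,0,0,0,24],[-1,1,66,0,0,0,24],[-1,1,66,0,0,0,24],[-1,1,66,0,0,0,24]]

```text
time_s: 25.55
tool_pos: [0.5178, 0.0063, 0.035]
tool_rot: [0.002, -0.039, 0.999, -0.0]
force: [-9.7, 0.3, 53.9]
gripper_width: 0.334
grasp_force: 71.1
```

>>> play_rows:
  motion:
    - [[0,0,-1,0,0,0,40],[0,0,-1,0,0,0,50],[0,0,-1,0,0,0,50],[0,0,-30,0,0,0,50],[0,0,-80,0,0,0,60],[0,0,-130,0,0,0,60],[0,0,-180,0,0,0,60],[77,-361,-265,0,0,85,60],[77,-361,-265,0,0,85,60],[77,-361,-265,0,0,85,60],[77,-361,-265,0,0,85,60],[77,-361,-265,0,0,85,60],[77,-361,-265,0,0,85,60],[77,-361,-265,0,0,85,60],[77,-361,-265,0,0,85,60],[77,-361,-265,0,0,85,60],[77,-361,-265,0,0,85,60],[77,-361,-265,0,0,85,60],[77,-361,-265,0,0,85,60],[77,-361,-265,0,0,85,60]]

```text
time_s: 27.55
tool_pos: [0.4676, -0.3592, 0.2972]
tool_rot: [-0.0, 0.645, 0.764, -0.0]
force: [0.4, 0.5, -0.1]
gripper_width: 0.7
grasp_force: 0.0
```

```bash
python3 - <<'E'
from h import *
env=env_();s,im=snap(env,"wrist","w9");print(s["tool_pos"],s["tool_rot"],s["time_s"])
for b in blobs(im,"green",200)[:5]:
    c,wh,a=rect(onz(env,"wrist",b,.034,s));print(b.mean(0),c,wh,a,move(s,[c[0],c[1],.03],a%180))
st,it=snap(env,"top","t2")
for b in blobs(it,"green",20)[:5]: print("top",rect(onz(env,"top",b,.034)))
E
```

```text
[ 0.4676 -0.3592  0.2972] [-0.0001  0.6452  0.764  -0.    ] 27.55
[217.7929 132.0354] [ 0.407  -0.3338] (107, 32) -80.04490184783936 [ 35.2 -55.4 267.2  -0.   -0.   -0.3]
top (array([ 0.5169, -0.0572]), (109, 31), 4.378049373626709)
top (array([0.5135, 0.0063]), (110, 29), 4.632596969604492)
top (array([ 0.4067, -0.3315]), (108, 29), -79.71974277496338)
top (array([0.7509, 0.0741]), (63, 42), -73.0516242980957)
```

>>> play_rows:
  motion:
    - [[35,-55,50,0,0,0,60],[35,-55,100,0,0,0,60],[35,-55,150,0,0,0,60],[35,-55,200,0,0,0,60],[35,-55,250,0,0,0,60],[35,-55,267,0,0,0,60],[35,-55,267,0,0,0,60],[35,-55,267,0,0,0,45],[35,-55,267,0,0,0,35],[35,-55,267,0,0,0,24],[35,-55,267,0,0,0,24],[35,-55,267,0,0,0,24],[35,-55,267,0,0,0,24],[35,-55,230,0,0,0,24],[35,-55,180,0,0,0,24],[35,-55,130,0,0,0,24],[35,-55,95,0,0,0,24],[35,-55,95,0,0,0,24],[35,-55,95,0,0,0,24],[35,-55,95,0,0,0,24]]

```text
time_s: 29.65
tool_pos: [0.4071, -0.3336, 0.2021]
tool_rot: [-0.0, 0.647, 0.763, 0.0]
force: [-0.7, 1.1, -3.2]
gripper_width: 0.331
grasp_force: 60.6
```

```bash
python3 - <<'E'
from h import *
env=env_();s=env.state();print(s["tool_pos"],s["tool_rot"],s["gripper_width"])
for z in(.20,.09):print(move(s,[.5095,.070,z],184.5))
E
```

```text
[ 0.4071 -0.3336  0.2021] [-0.0001  0.6466  0.7628  0.    ] 0.33054014988441516
[381.3 167.1   2.2   0.   -0.  -85.1]
[381.3 167.1 112.2   0.   -0.  -85.1]
```

>>> play_rows:
  motion:
    - [[381,167,2,0,0,-85,24],[381,167,2,0,0,-85,24],[381,167,2,0,0,-85,24],[381,167,2,0,0,-85,24],[381,167,2,0,0,-85,24],[381,167,2,0,0,-85,24],[381,167,2,0,0,-85,24],[381,167,2,0,0,-85,24],[381,167,2,0,0,-85,24],[381,167,2,0,0,-85,24],[381,167,2,0,0,-85,24],[381,167,2,0,0,-85,24],[381,167,2,0,0,-85,24],[381,167,2,0,0,-85,24],[381,167,2,0,0,-85,24],[381,167,60,0,0,-85,24],[381,167,104,0,0,-85,24],[381,167,104,0,0,-85,24],[381,167,104,0,0,-85,24],[381,167,104,0,0,-85,24]]

```text
time_s: 31.65
tool_pos: [0.5113, 0.0692, 0.1004]
tool_rot: [0.001, -0.038, 0.999, 0.0]
force: [0.4, 0.3, -1.8]
gripper_width: 0.33
grasp_force: 60.6
```

```bash
python3 - <<'E'
from h import *
import json
env=env_();s,im=snap(env,"wrist","w10");print(s["tool_pos"],s["tool_rot"],s["gripper_width"])
for b in blobs(im,"green",300)[:4]: print(b.mean(0),b.min(0),rect(onz(env,"wrist",b,s["tool_pos"][2]+.004,s)))
print(move(s,[.5095,.070,.034],184.5))
E
```

```text
[0.5113 0.0692 0.1004] [ 0.0013 -0.0384  0.9993  0.    ] 0.3296733841319834
[258.5127 218.3496] [225 127] (array([0.4988, 0.0673]), (94, 29), 4.907192230224609)
[172.1792 190.4538] [144 125] (array([0.4871, 0.0276]), (68, 23), 4.358704090118408)
[ 99.6647 193.3819] [ 69 126] (array([ 0.4904, -0.0112]), (71, 27), 4.398837089538574)
[ 1.9  0.9 66.4 -0.   0.1 -0.1]
```

>>> play_rows:
  motion:
    - [[-1,1,20,0,0,0,24],[-1,1,35,0,0,0,24],[-1,1,48,0,0,0,24],[-1,1,55,0,0,0,24],[-1,1,60,0,0,0,24],[-1,1,64,0,0,0,24],[-1,1,66,0,0,0,24],[-1,1,66,0,0,0,24],[-1,1,66,0,0,0,24]]

```text
time_s: 32.6
tool_pos: [0.5118, 0.0703, 0.0357]
tool_rot: [0.002, -0.039, 0.999, 0.0]
force: [-15.6, -2.2, 74.2]
gripper_width: 0.335
grasp_force: 72.1
```

>>> play_rows:
  motion:
    - [[0,0,-2,0,0,0,40],[0,0,-2,0,0,0,50],[0,0,-2,0,0,0,50],[0,0,-30,0,0,0,50],[0,0,-80,0,0,0,50],[0,0,-130,0,0,0,50],[0,0,-180,0,0,0,50],[-15,-41,-230,0,0,0,50],[-15,-41,-265,0,0,0,50],[-15,-41,-265,0,0,0,50],[-15,-41,-265,0,0,0,50],[-15,-41,-265,0,0,0,50]]

```text
time_s: 33.8
tool_pos: [0.5282, 0.0307, 0.2962]
tool_rot: [-0.001, -0.039, 0.999, 0.0]
force: [0.4, -0.5, 0.1]
gripper_width: 0.585
grasp_force: 0.0
```

```bash
python3 - <<'E'
from h import *
env=env_();s,im=snap(env,"wrist","w11");print(s["tool_pos"],s["tool_rot"],s["time_s"])
d=np.load("w11.npy")
o,_=ray(env,"wrist",[[0,0]],s)
c=env.get_calibration("wrist");R,p=pose(s);T=c["T_tool_cam"]
for b in blobs(im,"green",300)[:4]:
    u,v=b.mean(0).round().astype(int);zs=[]
    for vv in (v-35,v,v+25):
        _,dd=ray(env,"wrist",[[u,vv]],s);zc=((p+R@T[:3,3])+dd[0]*(d[vv,u]/max(1e-6,np.cos(np.hypot((u-c['cx']),(vv-c['cy']))/c['fx']))))
        zs.append(round(float(zc[2]),4))
    print(b.mean(0),rect(onz(env,"wrist",b,.038,s)),zs)
st,it=snap(env,"top","t3")
for col,z in(("green",.038),("yellow",.0985),("amber",.035)):
  for b in blobs(it,col,20)[:5]: print("top",col,rect(onz(env,"top",b,z)))
E
```

```text
[0.5282 0.0307 0.2962] [-0.0009 -0.0386  0.9993  0.0001] 33.8
[194.9495 146.697 ] (array([ 0.5169, -0.0556]), (108, 33), 4.558651924133301) [0.0386, 0.037, 0.0395]
[288.9204 147.3333] (array([0.5084, 0.0689]), (108, 30), 4.840851306915283) [0.0365, 0.0375, 0.0375]
[241.205 147.57 ] (array([0.5135, 0.0055]), (108, 29), 4.14591646194458) [0.0372, 0.0384, 0.0377]
[275.4123 298.6667] (array([0.7413, 0.0756]), (63, 60), -85.7332272529602) [-0.0001, 0.0554, 0.3627]
top green (array([0.7562, 0.0762]), (64, 28), -73.05164527893066)
top amber (array([0.1151, 0.1277]), (140, 137), 75.89981842041016)
top amber (array([ 0.773 , -0.5766]), (258, 121), 62.17655944824219)
top amber (array([ 0.7472, -0.1318]), (229, 25), 86.10274505615234)
top amber (array([0.3744, 0.1084]), (49, 33), -66.60514068603516)
```

View pics/w11.png

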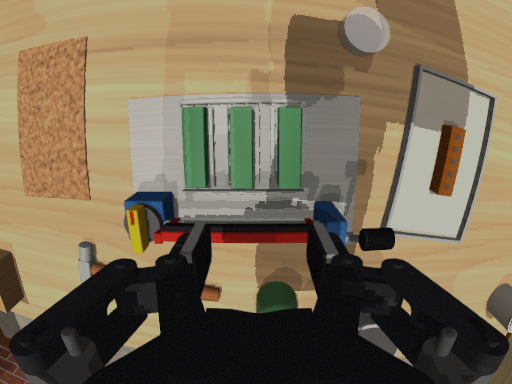

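All three green bars lie seated in the channels, with tops at about 0.038 m, and the amber bar is flat in the tray at (448,160). The foot and lever are up, with the grip at (377,239). Next I'll pinch the grip again.

>>> play_rows:
  motion:
    - [[-35,62,30,0,0,0,50],[-70,123,60,0,0,0,50],[-70,123,60,0,0,0,50],[-70,123,60,0,0,0,50],[-70,123,100,0,0,0,50],[-70,123,140,0,0,0,50],[-70,123,140,0,0,0,50],[-70,123,140,0,0,0,50],[-70,123,140,0,0,0,42],[-70,123,140,0,0,0,36],[-70,123,140,0,0,0,30],[-70,123,140,0,0,0,26],[-70,123,140,0,0,0,26],[-70,123,140,0,0,0,26],[-70,123,140,0,0,0,26]]

```text
time_s: 35.4
tool_pos: [0.5901, 0.159, 0.1594]
tool_rot: [0.001, -0.039, 0.999, 0.0]
force: [-3.0, 2.9, 10.3]
gripper_width: 0.382
grasp_force: 58.7
```

>>> play_rows:
  motion:
    - [[9,0,3,0,0,0,26],[17,0,8,0,0,0,26],[25,0,13,0,0,0,26],[33,0,19,0,0,0,26],[39,0,25,0,0,0,26],[45,0,33,0,0,0,26],[51,0,41,0,0,0,26],[55,0,49,0,0,0,26],[59,0,58,0,0,0,26],[62,0,67,0,0,0,26],[64,0,76,0,0,0,26],[65,0,85,0,0,0,26],[65,0,95,0,0,0,26],[64,0,104,0,0,0,26],[62,0,114,0,0,0,26],[59,0,122,0,0,0,26],[58,0,126,0,0,0,26],[58,0,127,0,0,0,26],[58,0,127,0,0,0,26]]

```text
time_s: 37.3
tool_pos: [0.5303, 0.1544, 0.0345]
tool_rot: [-0.0, -0.039, 0.999, 0.0]
force: [-30.2, 0.2, 82.6]
gripper_width: 0.381
grasp_force: 94.0
```

>>> play_rows:
  motion:
    - [[0,0,-2,0,0,0,32],[0,0,-2,0,0,0,42],[0,0,-2,0,0,0,50],[0,0,-2,0,0,0,50],[0,0,-2,0,0,0,50],[0,0,-40,0,0,0,50],[0,0,-90,0,0,0,50],[0,0,-140,0,0,0,50],[0,0,-190,0,0,0,50],[-63,-280,-210,0,0,0,45],[-63,-280,-210,0,0,0,45],[-63,-280,-210,0,0,0,45],[-63,-280,-210,0,0,0,45],[-63,-280,-210,0,0,0,45],[-63,-280,-210,0,0,0,45],[-63,-280,-210,0,0,0,45],[-63,-280,-210,0,0,0,45],[-63,-280,-210,0,0,0,45]]

```text
time_s: 39.1
tool_pos: [0.6154, -0.1194, 0.2399]
tool_rot: [-0.0, -0.039, 0.999, 0.0]
force: [0.7, 0.7, -0.6]
gripper_width: 0.525
grasp_force: 0.0
```

```bash
python3 - <<'E'
from h import *
env=env_();s,im=snap(env,"wrist","w12");print(s["tool_pos"],s["tool_rot"],s["time_s"])
for b in blobs(im,"yellow",100)[:2]:
    c,wh,a=rect(onz(env,"wrist",b,.0985,s));print(b.mean(0),c,wh,a,move(s,[c[0],c[1],.09],180+a))
for b in blobs(im,"green",300)[:3]: print(rect(onz(env,"wrist",b,.038,s)))
E
```

```text
[ 0.6154 -0.1194  0.2399] [-0.0005 -0.0387  0.9993  0.0002] 39.1
[255.8865 180.6378] [ 0.6184 -0.1225] (58, 15) 4.700231552124023 [ -2.9  -3.4 149.9   0.   -0.1  -0.3]
(array([ 0.5005, -0.0618]), (75, 32), 4.379117965698242)
(array([ 0.4967, -0.0015]), (73, 37), 4.778857707977295)
(array([0.4918, 0.0601]), (73, 42), 4.876553058624268)
```

View pics/w12.png

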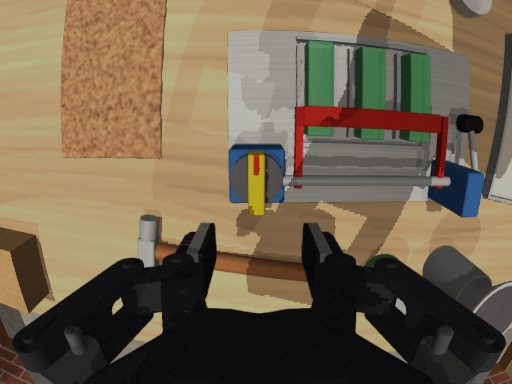

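The foot is down across the green bars, with the crossbar at (372,120). The knob is at (256,180) and still open, so I'll grasp it.

>>> play_rows:
  motion:
    - [[-3,-2,50,0,0,0,45],[-3,-2,100,0,0,0,45],[-3,-2,130,0,0,0,45],[-3,-2,150,0,0,0,45],[-3,-2,150,0,0,0,45],[-3,-2,150,0,0,0,35],[-3,-2,150,0,0,0,25],[-3,-2,150,0,0,0,18],[-3,-2,150,0,0,0,10],[-3,-2,150,0,0,0,10],[-3,-2,150,0,0,0,10],[-3,-2,150,0,0,0,10]]

```text
time_s: 40.35
tool_pos: [0.6198, -0.1216, 0.092]
tool_rot: [0.001, -0.039, 0.999, -0.0]
force: [-2.0, 5.8, 10.8]
gripper_width: 0.169
grasp_force: 58.7
```

>>> play_rows:
  motion:
    - [[0,0,-2,0,0,0,10],[0,0,-2,0,0,6,10],[0,0,-2,0,0,12,10],[0,0,-2,0,0,18,10],[0,0,-2,0,0,24,10],[0,0,-2,0,0,30,10],[0,0,-2,0,0,36,10],[0,0,-2,0,0,42,10],[0,0,-2,0,0,48,10],[0,0,-2,0,0,54,10],[0,0,-2,0,0,60,10],[0,0,-2,0,0,66,10],[0,0,-2,0,0,69,10],[0,0,-2,0,0,71,10],[0,0,-2,0,0,71,10],[0,0,-2,0,0,71,10]]

```text
time_s: 41.95
tool_pos: [0.6201, -0.1208, 0.0922]
tool_rot: [0.001, 0.548, 0.836, 0.001]
force: [10.7, 11.7, -19.0]
gripper_width: 0.172
grasp_force: 65.3
```

```bash
python3 - <<'E'
from h import *
env=env_();s=env.state();R,p=pose(s);print(np.degrees(np.arctan2(R[1,0],R[0,0]))%360,s["wrist_torque"],p,s["force"])
E
```

```text
113.47357123840449 [ 1.9083 -1.7746  1.1461] [ 0.6201 -0.1208  0.0922] [ 10.7446  11.7171 -19.0443]
```

>>> play_rows:
  motion:
    - [[0,0,0,0,0,-2,16],[0,0,0,0,0,-2,28],[0,0,0,0,0,-2,40],[0,0,0,0,0,-2,40],[0,0,0,0,0,-2,40],[0,0,-40,0,0,-2,40],[0,0,-90,0,0,-2,40],[0,0,-140,0,0,-2,40],[0,0,-190,0,0,-40,40],[0,0,-200,0,0,-69,40],[0,0,-200,0,0,-69,40],[0,0,-200,0,0,-69,40],[0,0,-200,0,0,-69,40],[0,0,-200,0,0,-69,40],[0,0,-200,0,0,-69,40],[0,0,-200,0,0,-69,40],[0,0,-200,0,0,-69,40],[0,0,-200,0,0,-69,40]]

```text
time_s: 43.75
tool_pos: [0.6189, -0.122, 0.2924]
tool_rot: [-0.0, -0.019, 1.0, -0.0]
force: [0.3, -1.2, 0.1]
gripper_width: 0.469
grasp_force: 0.0
```

```bash
python3 - <<'E'
from h import *
env=env_();s,im=snap(env,"wrist","w13");print(s["tool_pos"],s["tool_rot"],s["time_s"])
for b in blobs(im,"yellow",60)[:2]: print("knob",b.mean(0),rect(onz(env,"wrist",b,.0985,s)))
for b in blobs(im,"red",200)[:2]: print("red",rect(onz(env,"wrist",b,.056,s)))
E
```

```text
[ 0.6189 -0.122   0.2924] [-0.     -0.0191  0.9998 -0.    ] 43.75
knob [262.1293 169.1497] (array([ 0.619 , -0.1224]), (59, 15), -64.36582374572754)
red (array([0.5709, 0.0098]), (189, 75), -85.34062242507935)
```

View pics/w13.png

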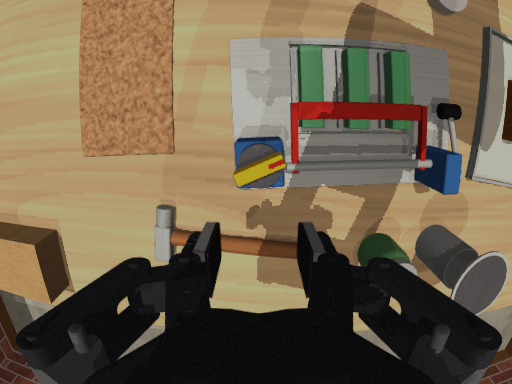

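The knob bar now lies at -64.4°, which is 68.9° (1.2 rad) from its open position, so it is locked. The foot outline matches its original down position. I'll check the lever grip before handing in.

```bash
python3 - <<'E'
from h import *
import json
env=env_();im=cv2.imread("pics/w13.png");s=json.load(open("w13.json"))
k=cv2.inRange(im,(0,0,0),(40,40,40));k[:95]=0;k[125:]=0;k[:,:430]=0;k[:,468:]=0
c=max(cv2.findContours(k,cv2.RETR_EXTERNAL,cv2.CHAIN_APPROX_NONE)[0],key=cv2.contourArea)[:,0]
r=rect(onz(env,"wrist",c,.044,s));print(r)
if abs(r[0][0]-.5277)<.006 and abs(r[0][1]-.152)<.012: print(env.sign_off())
E
```

```text
(array([0.5282, 0.1496]), (48, 22), -85.75397777557373)
the job is handed in; nothing more can be done
None
```

The changeover is done and handed in at about 44 s. The single amber bar is flat in the tray, the three green bars are seated in the channels, the lever and foot are down, and the knob is locked; the other items were left where they were.

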